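# Lock the paint box with its T-toggle

### The arm

A 7-joint arm with a two-finger parallel gripper is mounted at the origin on the work surface. World frame = base frame: x ahead of the robot, y to its left, z up, the work surface at z = 0. Lengths are in m, angles in rad, forces in N, time in s.
With the tool pointing down it reaches from about 0.35 to 0.9 m from the base axis. Payload 19.9 kg.
Tool frame: the origin (TCP) lies midway between the tips of the shut fingers; the grasp point (between the pads) lies 19 mm behind it; z points along the fingers, y is the direction in which the jaws open and shut (so a half turn about z gives the same grasp; the last joint's range is limited). The gripper opens to 94 mm and grips with 3 to 60 N. Pads are 16 mm wide; open, the fingers measure 119 mm over their backs; the gripper's body (75 mm by 177 mm) begins 78 mm behind the grasp point.
Start: joints at [1.194, 0.417, -0.01, 1.614, 0.005, 1.111, -0.053], TCP at [0.205, -0.59, 0.205] pointing down, gripper open.
Joint ranges: [-2.81, 2.81], [-0.39, 2.02], [-1.27, 1.25], [0.06, 2.57], [-1.19, 4.33], [0.19, 2], [-2.82, 2.82]. Speed limits (rad/s): [1.89, 1.89, 2.39, 2.39, 3.01, 3.01, 3.01].

### API

Orientations are given as [roll, pitch, yaw] about the fixed x, y, z axes, in that order (R = Rz(yaw) Ry(pitch) Rx(roll)).
In Python, from plant import r gives the robot as it stands.
- The arm moves only by the tool move_arm, never from a script. Its argument "rows" is a list of rows, each a list of 3 entries, a list of its own where there are three numbers: the shift along the tool's x, y, z normalised to -1 to 1, where 1 is 0.1 m, then the turn, a rotation vector about the tool's x, y, z normalised to -1 to 1, where 1 is 45 degrees, then the opening, from -1 (shut) to 1 (fully open), so that 0 is half open. In form: [[[tx, ty, tz], [rx, ry, rz], claw], ...]. A call has exactly 10 rows; each row is the pose to reach, as a shift and turn from the pose commanded when the call began, along the tool's axes at that moment; what a row does not reach only later rows make up. A row lasts 1/12 s, in which the tool goes at most 41.7 mm and 7.16 degrees, less where a joint would pass 70% of its speed; a pose out of reach is approached as far as the arm can. A call with a number of a shift or a turn outside -1 to 1 is refused whole. A call with a gripper value outside its range is refused whole. The fingers move at their own pace and stop on an object; "force" is the grip in N (left out, the last holds). Time passes only in rows, so rows that repeat a pose let the fingers close, or fill a call up. It gives the time, the measured TCP pose, the force and the opening at its end, in the units of the state.
- r.get_state(): the state, without advancing time (a new reading comes with each control period).
- r.capture(name): name is "scene" or "top" or "wrist"; returns a dict with "color" (400x640x3 uint8, red, green, blue), "fx", "fy", "cx", "cy" (pixels), "extrinsics" (4x4, takes a point from camera to world coordinates); the wrist camera has in their place "mount" (4x4, takes a point from camera to tool coordinates, whose origin is the TCP and whose axes are the flange's). Camera axes: x right, y down, z forward; pixel columns grow to the right and rows downward; lengths in m; the calibration is good to about 2 mm. A picture is of the moment at which its call begins: read the wrist's pose just before it. There is no depth.
- r.hand_in(): hands the job in, once; it reports no verdict.
Trained networks look in the newest picture that a camera, given by its name, has taken for a name from the list of things; names that differ only in an ending like _2 or _b are one class to them, and where a whole thing is asked for, a point or a joint stands for the part that bears it (a point fixed in the world has none). Each returns a list of dicts, best first, with "confidence" (0 to 1); they miss things now and then, are a little off and sometimes report something else, mostly with a low value. They report only what shows in the picture. A call takes as long as a camera call. They do not tell look-alikes from the thing itself.
- r.recognise(camera, thing): "centre" ([column, row] in pixels, amid what is visible of it).
The state is a dict: "t": time; "qpos": joint angles; "qvel": joint speeds; "joint_torque": joint torques, N m; "ee_pos": TCP position; "ee_rot": TCP orientation; "force": force on the tool from outside, world axes, zero at the start; "moment": the same for the moment, N m; "opening": opening from 0.0 (shut) to 1.0 (fully open).
Only numpy, scipy, OpenCV 4.12 (cv2) and the standard library are available. Lean on these libraries where they do the work, as an engineer would, in place of code of your own. Each camera call takes 0.05 s, during which the arm holds its last target.

### The job

Lock the green paint box with the red T-toggle: lift the toggle out of its wooden stand, pass its crossbar through the slot in the green lid until the collar is down on the lid, then turn it a quarter turn so that the bar lies square across the slot, and let go. Leave the yellow toggle in its stand.

Things in the scene. Friction and masses are not known exactly. Their poses are not given: they have to be found in the camera images.
- red_toggle_grip (a point): Red T-toggle (sizes in mm), upright, z up; point = centre of its red handle, 50 (x) x 14 (y) x 48 tall. Below the handle: collar dia 44, 5 thick; shank dia 10, 18 long; steel crossbar 44 (x) x 10 (y) x 8 tall, underside 55 below the point. Collar on a lid: point 29 above the lid. 120 g. Starts collar on a fixed wood stand 84 x 60 x 34 tall, bar in a pocket with 5 play; lifts out.
- green_box_slot (a point): Centre of the slot in the green box's lid, on the lid's top face, 70 mm above the table, z up. In mm: slot 60 long (x) x 24 wide (y), edged in bright metal, through lid and deck, 12 thick together; hollow below, 50 deep. Fixed box 130 (x) x 100 (y) x 70 tall. The crossbar passes lengthwise; with the collar down on the lid it is 6 below the deck and free to turn either way.
- yellow_toggle_grip (a point): Centre of the handle of a yellow T-toggle, of the same shape and size as the red one, in a stand of its own like the red one's. Not for this box: stays in its stand.
- blue_box: Fixed blue box of the same shape and size as the green one, with the same slot; origin at the centre of its underside, x along its slot. Not to be used.
Mind the look-alikes: they are no part of the job. What is shaped like the part that bears red_toggle_grip but turquoise is not meant.

How it is judged:
By the outcome, as a careful person would: the job done as asked, in the order asked, and still so for the second after the job is handed in, with the robot touching nothing.
It also fails if it takes over 45 s, if anything falls off the work surface, if the arm or the gripper's body presses on something with over 40 N, if the wrist force passes 120 N, or if a joint passes its speed limit or range.

## Working session

There is one attempt and no reset: what is moved stays moved. The work goes in short steps, Python scripts to look and compute and a tool call to move; the robot and the scene stay as the last step left them, time stands still between calls to the robot, and variables do not carry over. Pictures are saved under pics/ and viewed, and the job is handed in when it is done.

Besides the shell and the picture viewer there is one more tool, called by a JSON object that holds its "name" and its "arguments". move_arm: Moves the arm, as the interface text tells. Scaled input: -1 to 1 covers 0.1 m each way for a shift and 45 degrees each way for a turn. Its arguments: {"type":"object","properties":{"rows":{"type":"array"},"force":{"type":"number"}},"required":["rows"]}

```bash
mkdir -p pics; ls; python3 - <<'E'
from plant import r
import cv2,numpy as np
np.set_printoptions(precision=4,suppress=True)
for c in ["scene","top"]:
    d=r.capture(c); cv2.imwrite(f"pics/{c}0.png",d["color"][:,:,::-1])
    print(c,d["fx"],d["fy"],d["cx"],d["cy"]);print(d["extrinsics"])
    for t in ["red_toggle_grip","green_box_slot","yellow_toggle_grip","blue_box"]:
        print(t,[(np.round(x["centre"],1),round(x["confidence"],2)) for x in r.recognise(c,t)])
s=r.get_state();print(s)
E
```

```text
pics
scene 502.95976139925307 502.95976139925307 321.97529228375276 205.16695135039606
[[ 0.325   0.7653 -0.5557  1.2512]
 [ 0.9457 -0.2581  0.1976 -0.2482]
 [ 0.0077 -0.5897 -0.8076  1.0715]
 [ 0.      0.      0.      1.    ]]
red_toggle_grip [(array([372.9, 218.9]), 0.67), (array([410.8, 210.7]), 0.66)]
green_box_slot [(array([289.8, 233.6]), 0.86)]
yellow_toggle_grip [(array([408.8, 148.1]), 0.7), (array([372.3, 219.2]), 0.42)]
blue_box []
top 440.10582902064783 440.10582902064783 323.37811445743057 201.4790587503285
[[-0.0248 -0.9974  0.0671  0.4965]
 [-0.9997  0.0246 -0.0039 -0.0103]
 [ 0.0023 -0.0672 -0.9977  0.9478]
 [ 0.      0.      0.      1.    ]]
red_toggle_grip [(array([215. , 176.9]), 0.75), (array([263.7, 173.3]), 0.71)]
green_box_slot [(array([360.2, 181.7]), 0.98), (array([476.9, 232.8]), 0.39)]
yellow_toggle_grip [(array([171.7, 262.3]), 0.62)]
blue_box []
{'t': 0.5, 'qpos': array([ 1.1945,  0.4174, -0.0103,  1.6137,  0.0047,  1.1107, -0.053 ]), 'qvel': array([ 0.0014, -0.0027,  0.0013,  0.    ,  0.0006,  0.0001, -0.0018]), 'joint_torque': array([ -0.0014, -85.0463,   0.6364, -42.6048,  -0.0489,   0.014 ,
         0.    ]), 'ee_pos': array([ 0.2053, -0.5902,  0.2054]), 'ee_rot': array([-3.1414,  0.    ,  0.3348]), 'force': array([1.0589, 0.3286, 0.6119]), 'moment': array([ 0.002 , -0.0126,  0.0129]), 'opening': 0.9967882507832332}
```

View pics/scene0.png

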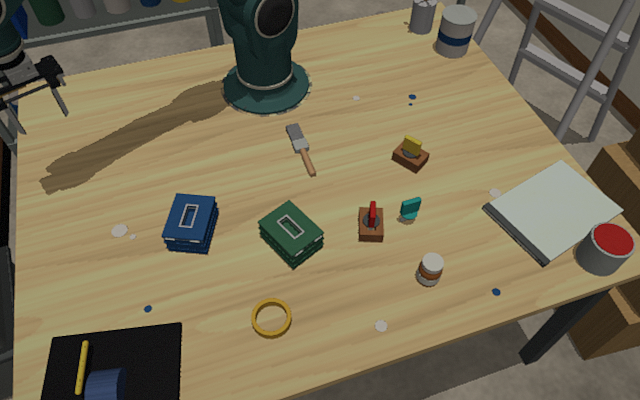

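View pics/top0.png

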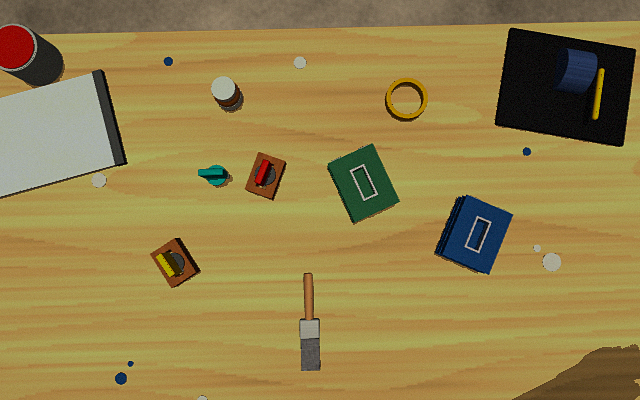

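The top view shows the red toggle at about (264,173), with the turquoise look-alike to its left at (212,175). The green slot is at (363,182), and the yellow toggle is at (170,263). Next I'll compute positions.

```bash
cat > h.py <<'E'
import numpy as np,cv2
from scipy.spatial.transform import Rotation as R
np.set_printoptions(precision=4,suppress=True)
def ray(d,E,uv,z):
    uv=np.atleast_2d(uv).astype(float)
    v=np.c_[(uv[:,0]-d["cx"])/d["fx"],(uv[:,1]-d["cy"])/d["fy"],np.ones(len(uv))]@E[:3,:3].T
    return E[:3,3]+v*((z-E[2,3])/v[:,2])[:,None]
def proj(d,E,P):
    p=(np.atleast_2d(P)-E[:3,3])@E[:3,:3]
    return np.c_[p[:,0]/p[:,2]*d["fx"]+d["cx"],p[:,1]/p[:,2]*d["fy"]+d["cy"]]
def pose(s):
    T=np.eye(4);T[:3,:3]=R.from_euler("xyz",s["ee_rot"]).as_matrix();T[:3,3]=s["ee_pos"];return T
def mask(img,name):
    h=cv2.cvtColor(img,cv2.COLOR_RGB2HSV)
    if name=="red": return ((h[...,0]<6)|(h[...,0]>174))&(h[...,1]>170)&(h[...,2]>70)
    return (h[...,1]<60)&(h[...,2]>140)
def comp(m,near):
    n,l,st,c=cv2.connectedComponentsWithStats(m.astype(np.uint8))
    i=1+np.argmin(np.hypot(*(c[1:]-near).T)+ (st[1:,4]<25)*1e3)
    ys,xs=np.where(l==i);return np.c_[xs,ys]
E
python3 - <<'E'
from plant import r
from h import *
d=r.capture("top");E=d["extrinsics"]
for n,near,z in[("red",(264,173),.075),("slot",(363,182),.07)]:
    p=comp(mask(d["color"],n),near);rect=cv2.minAreaRect(p.astype(np.float32));b=cv2.boxPoints(rect)
    w=ray(d,E,b,z);print(n,len(p),rect);print(w);e=w[1]-w[0];f=w[2]-w[1];print(w.mean(0),np.linalg.norm(e),np.linalg.norm(f),np.degrees(np.arctan2(e[1],e[0])),np.degrees(np.arctan2(f[1],f[0])))
print(ray(d,E,[212,175],.05))
d=r.capture("wrist");print(d["mount"],d["fx"])
E
```

```text
red 164 ((261.4259948730469, 171.17752075195312), (6.61538553237915, 24.923080444335938), 22.61986541748047)
[[0.5988 0.1244 0.075 ]
 [0.6446 0.1046 0.075 ]
 [0.6391 0.0924 0.075 ]
 [0.5934 0.1123 0.075 ]]
[0.619  0.1084 0.075 ] 0.04989648255280672 0.013283713517874428 -23.398983671287496 -114.12971651440017
slot 133 ((363.4178771972656, 182.03829956054688), (33.28712463378906, 15.34469985961914), 64.98310089111328)
[[ 0.6173 -0.0676  0.07  ]
 [ 0.6297 -0.0959  0.07  ]
 [ 0.5682 -0.1222  0.07  ]
 [ 0.5558 -0.094   0.07  ]]
[ 0.5928 -0.095   0.07  ] 0.03095458389958233 0.06692301201475463 -66.27679230072529 -156.85970598618556
[[0.617  0.2133 0.05  ]]
[[-0.0005 -0.9631 -0.2692  0.0779]
 [ 1.     -0.0008  0.0012  0.0003]
 [-0.0014 -0.2692  0.9631 -0.1793]
 [ 0.      0.      0.      1.    ]] 352.7470801721362
```

{"name": "move_arm", "arguments": {"rows": [[[1, -0.85, 0], [0, 0, 0], 0.2], [[1, -0.85, 0], [0, 0, 0], 0.2], [[1, -0.85, 0], [0, 0, 0], 0.2], [[1, -0.85, 0], [0, 0, 0], 0.2], [[1, -0.85, 0], [0, 0, 0], 0.2], [[1, -0.85, 0], [0, 0, 0], 0.2], [[1, -0.85, 0], [0, 0, 0], 0.2], [[1, -0.85, 0], [0, 0, 0], 0.2], [[1, -0.85, 0], [0, 0, 0], 0.2], [[1, -0.85, 0], [0, 0, 0], 0.2]]}}

```text
t: 1.43
ee_pos: [0.2714, -0.4776, 0.2052]
ee_rot: [-3.141, 0.0, 0.334]
force: [-0.2, 0.2, -0.1]
opening: 0.599
```

{"name": "move_arm", "arguments": {"rows": [[[1, -0.85, 0], [0, 0, -1], 0.2], [[1, -0.85, 0], [0, 0, -1], 0.2], [[1, -0.85, 0], [0, 0, -1], 0.2], [[1, -0.85, 0], [0, 0, -1], 0.2], [[1, -0.85, 0], [0, 0, -1], 0.2], [[1, -0.85, 0], [0, 0, -1], 0.2], [[1, -0.85, 0], [0, 0, -1], 0.2], [[1, -0.85, 0], [0, 0, -1], 0.2], [[1, -0.85, 0], [0, 0, -1], 0.2], [[1, -0.85, 0], [0, 0, -1], 0.2]]}}

```text
t: 2.27
ee_pos: [0.3383, -0.3642, 0.2054]
ee_rot: [-3.141, -0.0, 1.118]
force: [-0.3, 0.5, -0.4]
opening: 0.599
```

{"name": "move_arm", "arguments": {"rows": [[[1, 0.08, 0], [0, 0, -1], 0.2], [[1, 0.08, 0], [0, 0, -1], 0.2], [[1, 0.08, 0], [0, 0, -1], 0.2], [[1, 0.08, 0], [0, 0, -1], 0.2], [[1, 0.08, 0], [0, 0, -1], 0.2], [[1, 0.08, 0], [0, 0, -1], 0.2], [[1, 0.08, 0], [0, 0, -1], 0.2], [[1, 0.08, 0], [0, 0, -1], 0.2], [[1, 0.08, 0], [0, 0, -1], 0.2], [[1, 0.08, 0], [0, 0, -1], 0.2]]}}

```text
t: 3.1
ee_pos: [0.3891, -0.2775, 0.2054]
ee_rot: [-3.142, -0.0, 1.903]
force: [-0.6, 0.2, -0.3]
opening: 0.597
```

{"name": "move_arm", "arguments": {"rows": [[[0.85, 1, 0], [0, 0, 0], 0.2], [[0.85, 1, 0], [0, 0, 0], 0.2], [[0.85, 1, 0], [0, 0, 0], 0.2], [[0.85, 1, 0], [0, 0, 0], 0.2], [[0.85, 1, 0], [0, 0, 0], 0.2], [[0.85, 1, 0], [0, 0, 0], 0.2], [[0.85, 1, 0], [0, 0, 0], 0.2], [[0.85, 1, 0], [0, 0, 0], 0.2], [[0.85, 1, 0], [0, 0, 0], 0.2], [[0.85, 1, 0], [0, 0, 0], 0.2]]}}

```text
t: 3.93
ee_pos: [0.4554, -0.165, 0.2054]
ee_rot: [-3.141, 0.0, 1.904]
force: [0.0, 0.4, 1.7]
opening: 0.6
```

{"name": "move_arm", "arguments": {"rows": [[[0.75, 1, 0], [0, 0, 0], 0.2], [[0.75, 1, 0], [0, 0, 0], 0.2], [[0.75, 1, 0], [0, 0, 0], 0.2], [[0.75, 1, 0], [0, 0, 0], 0.2], [[0.75, 1, 0], [0, 0, 0], 0.2], [[0.75, 1, 0], [0, 0, 0], 0.2], [[0.75, 1, 0], [0, 0, 0], 0.2], [[0.75, 1, 0], [0, 0, 0], 0.2], [[0.75, 1, 0], [0, 0, 0], 0.2], [[0.75, 1, 0], [0, 0, 0], 0.2]]}}

```text
t: 4.77
ee_pos: [0.5253, -0.0614, 0.2055]
ee_rot: [-3.142, 0.0, 1.904]
force: [-0.0, -0.2, 0.1]
opening: 0.597
```

```bash
python3 - <<'E'
from plant import r
from h import *
s=r.get_state();d=r.capture("wrist");E=pose(s)@d["mount"];cv2.imwrite("pics/w1.png",d["color"][:,:,::-1])
print(s["t"],s["ee_pos"],s["ee_rot"],proj(d,E,[[.593,-.095,.07],[.617,.109,.087]]))
E
```

```text
4.7667 [ 0.5253 -0.0614  0.2055] [-3.1416  0.0002  1.9044] [[374.4116 246.2984]
 [503.7771  32.3604]]
```

View pics/w1.png

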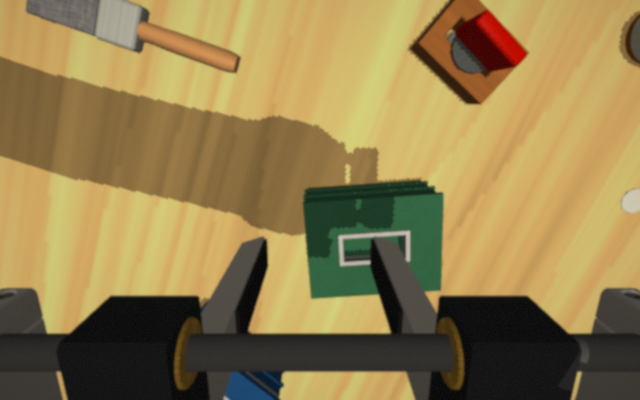

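The wrist view shows the slot frame with outer corners near (339,236), (408,232), (410,262) and (342,266), partly behind a finger. The red toggle is at about (490,40).

```bash
python3 - <<'E'
from plant import r
from h import *
im=cv2.imread("pics/w1.png")[:,:,::-1].copy()
s=r.get_state();d=r.capture("wrist");E=pose(s)@d["mount"]
m=mask(im,"slot");m[:225]=0;m[275:]=0;m[:,:330]=0;m[:,418:]=0
ys,xs=np.where(m);p=np.c_[xs,ys]
w=ray(d,E,p,.07)
rect=cv2.minAreaRect((w[:,:2]*1000).astype(np.float32));print(len(p),rect)
cv2.imwrite("pics/w1z.png",cv2.resize(im[215:285,320:430,::-1],None,fx=6,fy=6,interpolation=0))
# red top face corners approx
E
python3 - <<'E'
E
```

```text
620 ((593.1565551757812, -96.87837219238281), (67.80836486816406, 32.267791748046875), 23.17745018005371)
```

View pics/w1z.png

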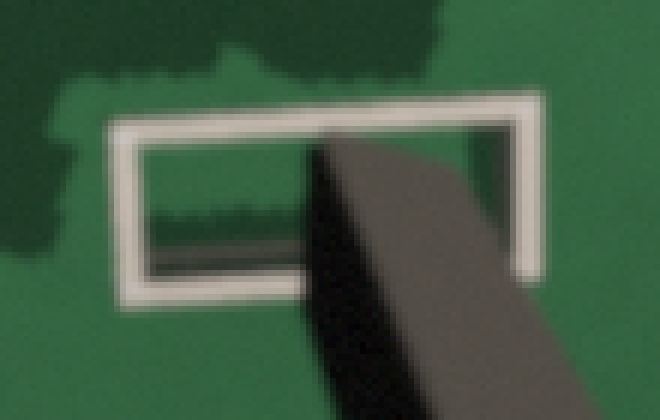

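{"name": "move_arm", "arguments": {"rows": [[[1, 1, 0], [0, 0, -1], 0.2], [[1, 1, 0], [0, 0, -1], 0.2], [[1, 1, 0], [0, 0, -1], 0.2], [[1, 1, 0], [0, 0, -1], 0.2], [[1, 1, 0], [0, 0, -1], 0.2], [[1, 1, 0], [0, 0, -1], 0.2], [[1, 1, 0], [0, 0, -1], 0.2], [[1, 1, 0], [0, 0, -1], 0.2], [[1, 1, 0], [0, 0, -1], 0.2], [[1, 1, 0], [0, 0, -1], 0.2]]}}

```text
t: 5.7
ee_pos: [0.5871, 0.0665, 0.2055]
ee_rot: [-3.142, 0.0, 2.689]
force: [-0.3, -0.2, -0.8]
opening: 0.603
```

```bash
python3 - <<'E'
from plant import r
from h import *
s=r.get_state();d=r.capture("wrist");E=pose(s)@d["mount"];cv2.imwrite("pics/w2.png",d["color"][:,:,::-1])
c=proj(d,E,[[.617,.109,.087]])[0]
print(s["t"],s["ee_pos"],s["ee_rot"],c)
p=comp(mask(d["color"],"red"),c);print(len(p),p.min(0),p.max(0))
x,y=int(c[0]),int(c[1])
cv2.imwrite("pics/w2z.png",cv2.resize(d["color"][max(y-50,0):y+50,max(x-65,0):x+65,::-1],None,fx=6,fy=6,interpolation=0));print(max(x-65,0),max(y-50,0))
E
```

```text
5.7 [0.5871 0.0665 0.2055] [-3.1415  0.      2.6888] [378.0726 206.3201]
967 [362 173] [381 233]
313 156
```

View pics/w2.png

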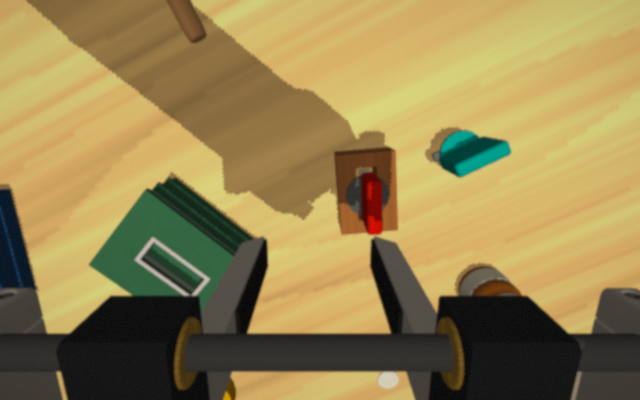

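View pics/w2z.png

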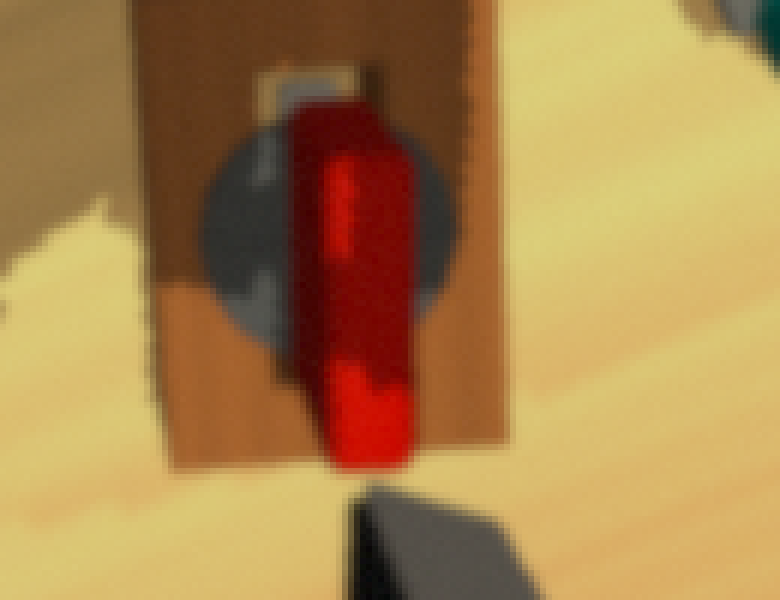

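The toggle stands upright in its stand. The zoom shows the handle's top face running from about (367,181) to (382,234) in the full picture.

```bash
python3 - <<'E'
from plant import r
from h import *
s=r.get_state();d=r.capture("wrist");T=pose(s);E=T@d["mount"]
w=ray(d,E,[(367.2,180.7),(381.7,181.3),(382.0,234),(368.5,234.3)],.087)
c=w.mean(0);a=(w[0]+w[1]-w[2]-w[3])/2;print(w,c,np.linalg.norm(a),np.linalg.norm(w[0]-w[1]),np.degrees(np.arctan2(a[1],a[0])),np.degrees(s["ee_rot"][2]))
# collar ellipse: zoom centre
print(ray(d,E,[(313+330/6,156+232/6)],.039))
for g in [(c[0],c[1],.15),(0.617,.1085,.15)]: print(((np.array(g)-s["ee_pos"])@T[:3,:3])*10)
E
```

```text
[[0.5918 0.1098 0.087 ]
 [0.5977 0.1208 0.087 ]
 [0.6424 0.102  0.087 ]
 [0.6373 0.0909 0.087 ]] [0.6173 0.1059 0.087 ] 0.04888068919998346 0.012529058930347187 157.3409863587022 154.0809977637948
[[0.6175 0.1062 0.039 ]]
[-0.1001  0.4859  0.5551]
[-0.0859  0.5084  0.5551]
```

{"name": "move_arm", "arguments": {"rows": [[[-0.1, 0.49, 0.3], [0, 0, -0.065], 0.2], [[-0.1, 0.49, 0.3], [0, 0, -0.065], 0.2], [[-0.1, 0.49, 0.6], [0, 0, -0.065], 0.2], [[-0.1, 0.49, 0.6], [0, 0, -0.065], 0.2], [[-0.1, 0.49, 0.75], [0, 0, -0.065], 0.2], [[-0.1, 0.49, 0.75], [0, 0, -0.065], 0.2], [[-0.1, 0.49, 0.75], [0, 0, -0.065], 0.2], [[-0.1, 0.49, 0.75], [0, 0, -0.065], 0.2], [[-0.1, 0.49, 0.75], [0, 0, -0.065], 0.2], [[-0.1, 0.49, 0.75], [0, 0, -0.065], 0.2]]}}

```text
t: 6.63
ee_pos: [0.6177, 0.1063, 0.1314]
ee_rot: [3.141, 0.001, 2.742]
force: [0.3, -0.3, -0.2]
opening: 0.598
```

```bash
python3 - <<'E'
from plant import r
from h import *
s=r.get_state();d=r.capture("wrist");T=pose(s);E=T@d["mount"];cv2.imwrite("pics/w3.png",d["color"][:,:,::-1])
print(s["t"],s["ee_pos"],s["ee_rot"],s["qpos"],((np.array([.6172,.1065,.05])-s["ee_pos"])@T[:3,:3])*10)
E
```

```text
6.6333 [0.6177 0.1063 0.1314] [3.1411 0.001  2.7417] [ 0.2819  0.5927 -0.698   1.6586  0.4279  1.0473  0.6212] [ 0.0064 -0.0008  0.8145]
```

View pics/w3.png

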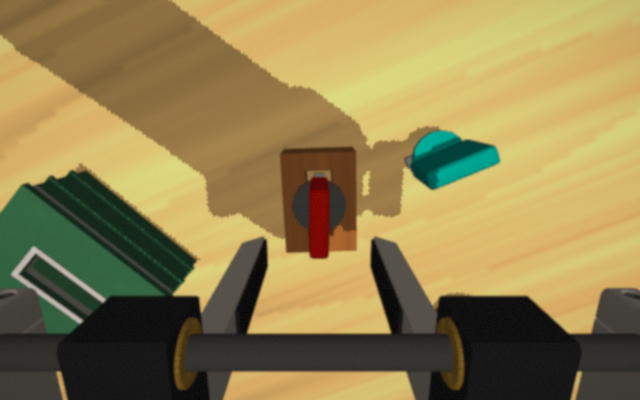

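The handle sits centred between the open fingers at column 319, and it's aligned with the tool. I'll descend and grip.

{"name": "move_arm", "arguments": {"rows": [[[0, 0, 0.2], [0, 0, 0], 0.2], [[0, 0, 0.4], [0, 0, 0], 0.2], [[0, 0, 0.6], [0, 0, 0], 0.2], [[0, 0, 0.75], [0, 0, 0], 0.2], [[0, 0, 0.81], [0, 0, 0], 0.2], [[0, 0, 0.81], [0, 0, 0], 0.2], [[0, 0, 0.81], [0, 0, 0], 0.2], [[0, 0, 0.81], [0, 0, 0], -0.2], [[0, 0, 0.81], [0, 0, 0], -0.5], [[0, 0, 0.81], [0, 0, 0], -1]], "force": 25}}

```text
t: 7.52
ee_pos: [0.6178, 0.1064, 0.0502]
ee_rot: [3.141, 0.001, 2.742]
force: [-0.5, 0.3, 0.4]
opening: 0.424
```

{"name": "move_arm", "arguments": {"rows": [[[0, 0, 0], [0, 0, 0], -1], [[0, 0, 0], [0, 0, 0], -1], [[0, 0, 0], [0, 0, 0], -1], [[0, 0, 0], [0, 0, 0], -1], [[0, 0, 0], [0, 0, 0], -1], [[0, 0, 0], [0, 0, 0], -1], [[0, 0, 0], [0, 0, 0], -1], [[0, 0, 0], [0, 0, 0], -1], [[0, 0, 0], [0, 0, 0], -1], [[0, 0, 0], [0, 0, 0], -1]]}}

```text
t: 8.35
ee_pos: [0.6174, 0.1065, 0.0495]
ee_rot: [3.142, -0.0, 2.742]
force: [-1.6, -0.1, 2.4]
opening: 0.15
```

```bash
python3 - <<'E'
from plant import r
from h import *
s=r.get_state();d=r.capture("wrist");cv2.imwrite("pics/w4.png",d["color"][:,:,::-1])
print(s["t"],s["ee_pos"],s["ee_rot"],s["force"],s["moment"],s["opening"]*94)
E
```

```text
8.35 [0.6174 0.1065 0.0495] [ 3.1415 -0.      2.7421] [-1.5768 -0.0561  2.4393] [-0.0746 -0.0352 -0.0056] 14.109835072180575
```

View pics/w4.png

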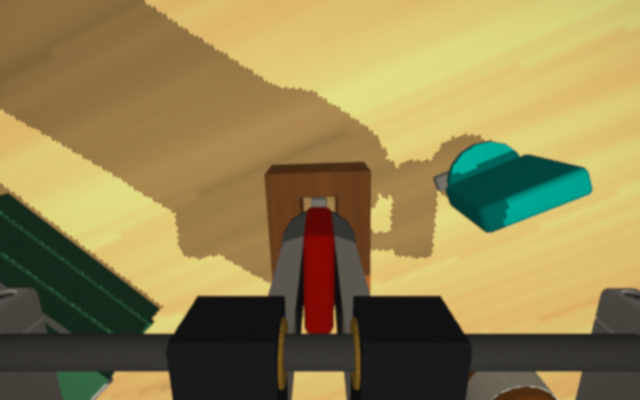

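The fingers hold the handle at 14.1 mm. Lifting now.

{"name": "move_arm", "arguments": {"rows": [[[0, 0, -0.1], [0, 0, 0], -1], [[0, 0, -0.2], [0, 0, 0], -1], [[0, 0, -0.3], [0, 0, 0], -1], [[0, 0, -0.45], [0, 0, 0], -1], [[0, 0, -0.6], [0, 0, 0], -1], [[0, 0, -0.75], [0, 0, 0], -1], [[0, 0, -0.9], [0, 0, 0], -1], [[0, 0, -1], [0, 0, 0], -1], [[0, 0, -1], [0, 0, 0], -1], [[0, 0, -1], [0, 0, 0], -1]], "force": 40}}

```text
t: 9.23
ee_pos: [0.6176, 0.1063, 0.1499]
ee_rot: [3.141, 0.001, 2.742]
force: [0.2, -0.2, -1.9]
opening: 0.144
```

```bash
python3 - <<'E'
from plant import r
from h import *
s=r.get_state();d=r.capture("wrist");cv2.imwrite("pics/w5.png",d["color"][:,:,::-1]);T=pose(s);E=T@d["mount"]
print(s["t"],s["ee_pos"],s["ee_rot"],s["force"],s["opening"]*94)
# expected handle top corners if centred on tool, top 37.5mm above TCP
P=np.array([[x,y,-.0375] for x in(-.025,.025) for y in(-.007,.007)])
print(proj(d,d["mount"],P))
print(((np.array([.593,-.096,s["ee_pos"][2]])-s["ee_pos"])@T[:3,:3])*10)
E
```

```text
9.2333 [0.6176 0.1063 0.1499] [3.1414 0.0008 2.7418] [ 0.2442 -0.1844 -1.914 ] 13.576648458917873
[[305.2658 334.3753]
 [335.2814 334.3828]
 [304.0143 233.7103]
 [336.7135 233.7077]]
[-0.5609 -1.9591 -0.    ]
```

View pics/w5.png

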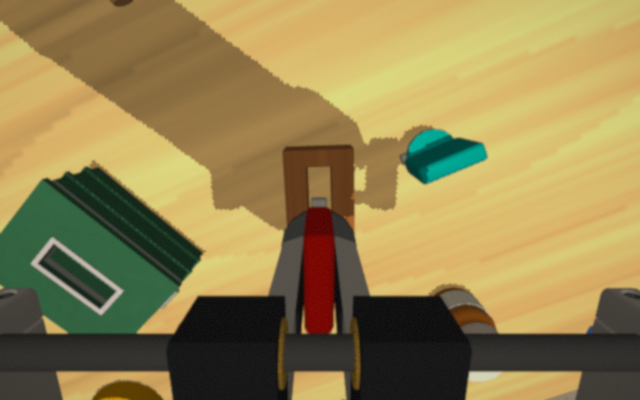

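The toggle is out of the stand, and the empty pocket shows at (319,185). The bar is held along the tool's x axis.

{"name": "move_arm", "arguments": {"rows": [[[-0.06, -0.2, 0], [0, 0, 0], -1], [[-0.11, -0.4, 0], [0, 0, 0], -1], [[-0.17, -0.6, 0], [0, 0, 0], -1], [[-0.23, -0.8, 0], [0, 0, 0], -1], [[-0.28, -0.98, 0], [0, 0, 0], -1], [[-0.28, -0.98, 0], [0, 0, 0], -1], [[-0.28, -0.98, 0], [0, 0, 0], -1], [[-0.28, -0.98, 0], [0, 0, 0], -1], [[-0.28, -0.98, 0], [0, 0, 0], -1], [[-0.28, -0.98, 0], [0, 0, 0], -1]]}}

```text
t: 10.12
ee_pos: [0.605, 0.0063, 0.1493]
ee_rot: [3.141, -0.0, 2.743]
force: [0.8, -1.1, -2.1]
opening: 0.145
```

{"name": "move_arm", "arguments": {"rows": [[[-0.06, -0.2, 0], [0, 0, -0.13], -1], [[-0.11, -0.4, 0], [0, 0, -0.26], -1], [[-0.17, -0.6, 0], [0, 0, -0.4], -1], [[-0.23, -0.8, 0], [0, 0, -0.53], -1], [[-0.28, -0.98, 0], [0, 0, -0.66], -1], [[-0.28, -0.98, 0], [0, 0, -0.8], -1], [[-0.28, -0.98, 0], [0, 0, -0.95], -1], [[-0.28, -0.98, 0], [0, 0, -1], -1], [[-0.28, -0.98, 0], [0, 0, -1], -1], [[-0.28, -0.98, 0], [0, 0, -1], -1]]}}

```text
t: 10.95
ee_pos: [0.5928, -0.0955, 0.1493]
ee_rot: [3.141, -0.0, -2.757]
force: [-0.2, -0.5, -1.6]
opening: 0.145
```

```bash
python3 - <<'E'
from plant import r
from h import *
s=r.get_state();d=r.capture("wrist");cv2.imwrite("pics/w6.png",d["color"][:,:,::-1]);T=pose(s);E=T@d["mount"]
print(s["t"],s["ee_pos"],np.degrees(s["ee_rot"]),s["qpos"],s["force"],s["opening"]*94)
print(((np.array([.593,-.096,s["ee_pos"][2]])-s["ee_pos"])@T[:3,:3])*10)
m=mask(d["color"],"slot")
a=np.radians(23.15);u=np.array([np.cos(a),np.sin(a),0]);v=np.array([-u[1],u[0],0])
print(proj(d,E,[np.array([.593,-.096,.07])+i*u+j*v for i,j in[(.033,.015),(.033,-.015),(-.033,-.015),(-.033,.015)]]))
for c in["scene","top"]:
    d=r.capture(c);cv2.imwrite(f"pics/{c}6.png",cv2.resize(d["color"][130:270,230:430,::-1],None,fx=4,fy=4))
E
```

```text
10.95 [ 0.5928 -0.0955  0.1493] [ 179.9751   -0.0009 -157.9693] [ 0.7427  0.5809 -0.8694  1.709   0.4931  1.0862  1.6724] [-0.2    -0.4859 -1.5987] 13.65459806888532
[-0.     -0.0058 -0.    ]
[[338.4862 250.5908]
 [300.5967 251.2791]
 [297.591  168.8745]
 [338.0517 168.0797]]
```

View pics/w6.png

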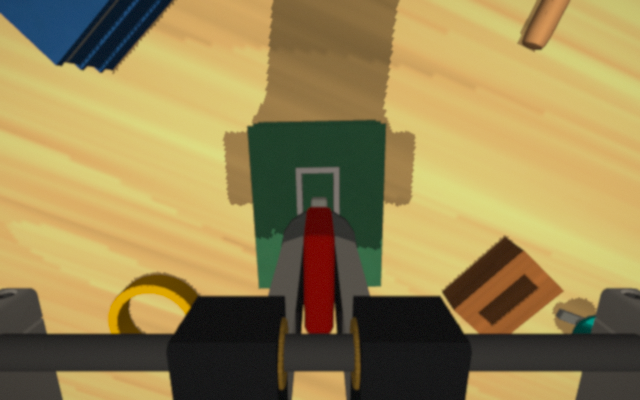

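View pics/scene6.png

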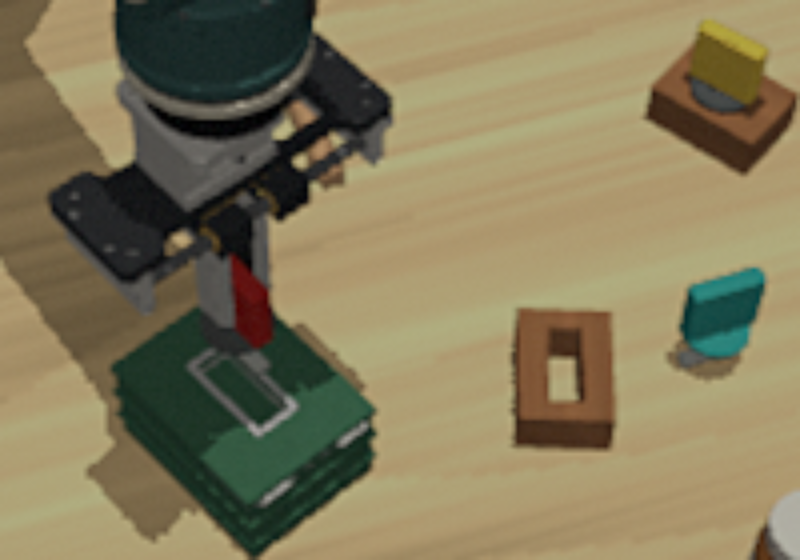

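The slot's far edge appears at (297,169)–(338,168), exactly where predicted. I'll lower the toggle in two steps.

{"name": "move_arm", "arguments": {"rows": [[[0, 0, 0.1], [0, 0, -0.025], -1], [[0, 0, 0.2], [0, 0, -0.025], -1], [[0, 0, 0.25], [0, 0, -0.025], -1], [[0, 0, 0.3], [0, 0, -0.025], -1], [[0, 0, 0.35], [0, 0, -0.025], -1], [[0, 0, 0.4], [0, 0, -0.025], -1], [[0, 0, 0.45], [0, 0, -0.025], -1], [[0, 0, 0.45], [0, 0, -0.025], -1], [[0, 0, 0.45], [0, 0, -0.025], -1], [[0, 0, 0.45], [0, 0, -0.025], -1]]}}

```text
t: 11.93
ee_pos: [0.5929, -0.0959, 0.1047]
ee_rot: [-3.141, 0.0, -2.736]
force: [-0.4, 0.5, -1.6]
opening: 0.148
```

```bash
python3 - <<'E'
from plant import r
from h import *
s=r.get_state()
print(s["t"],s["ee_pos"],np.degrees(s["ee_rot"]),s["force"],s["moment"],s["opening"]*94)
d=r.capture("scene");cv2.imwrite(f"pics/scene7.png",cv2.resize(d["color"][170:270,240:370,::-1],None,fx=6,fy=6))
E
```

```text
11.9333 [ 0.5929 -0.0959  0.1047] [-179.9945    0.0137 -156.7645] [-0.3664  0.5434 -1.5685] [ 0.0547 -0.171   0.0158] 13.913322304851185
```

View pics/scene7.png

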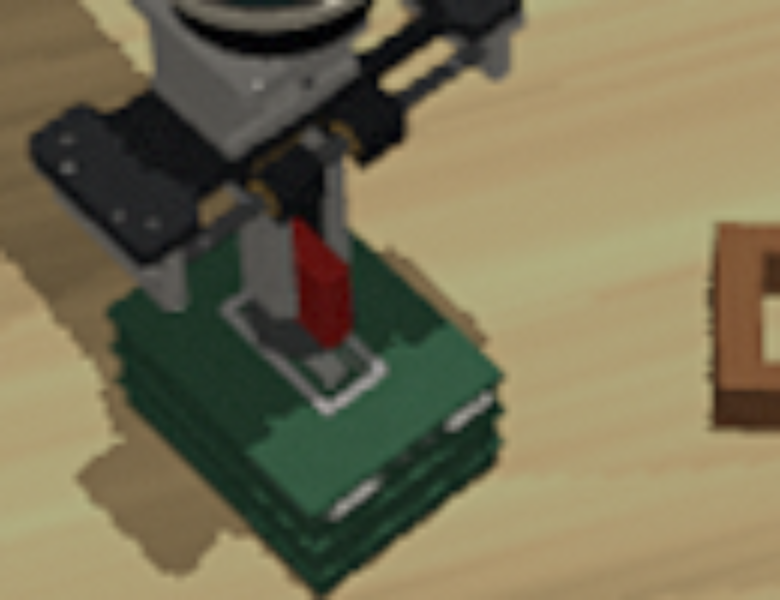

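The bar is in the slot and no contact force shows. I'll finish lowering.

{"name": "move_arm", "arguments": {"rows": [[[0, 0, 0.04], [0, 0, 0], -1], [[0, 0, 0.08], [0, 0, 0], -1], [[0, 0, 0.12], [0, 0, 0], -1], [[0, 0, 0.15], [0, 0, 0], -1], [[0, 0, 0.17], [0, 0, 0], -1], [[0, 0, 0.18], [0, 0, 0], -1], [[0, 0, 0.19], [0, 0, 0], -1], [[0, 0, 0.19], [0, 0, 0], -1], [[0, 0, 0.19], [0, 0, 0], -1], [[0, 0, 0.19], [0, 0, 0], -1]]}}

```text
t: 12.82
ee_pos: [0.5928, -0.0959, 0.0855]
ee_rot: [3.142, 0.0, -2.736]
force: [-0.1, -0.1, -0.9]
opening: 0.147
```

```bash
python3 - <<'E'
from plant import r
from h import *
s=r.get_state()
print(s["t"],s["ee_pos"],np.degrees(s["ee_rot"]),s["force"],s["moment"],s["opening"]*94)
d=r.capture("scene");cv2.imwrite(f"pics/scene8.png",cv2.resize(d["color"][170:270,240:370,::-1],None,fx=6,fy=6))
E
```

```text
12.8167 [ 0.5928 -0.0959  0.0855] [ 179.9984    0.0096 -156.7661] [-0.0882 -0.1189 -0.8929] [ 0.1247 -0.1661  0.0477] 13.822200359426647
```

View pics/scene8.png

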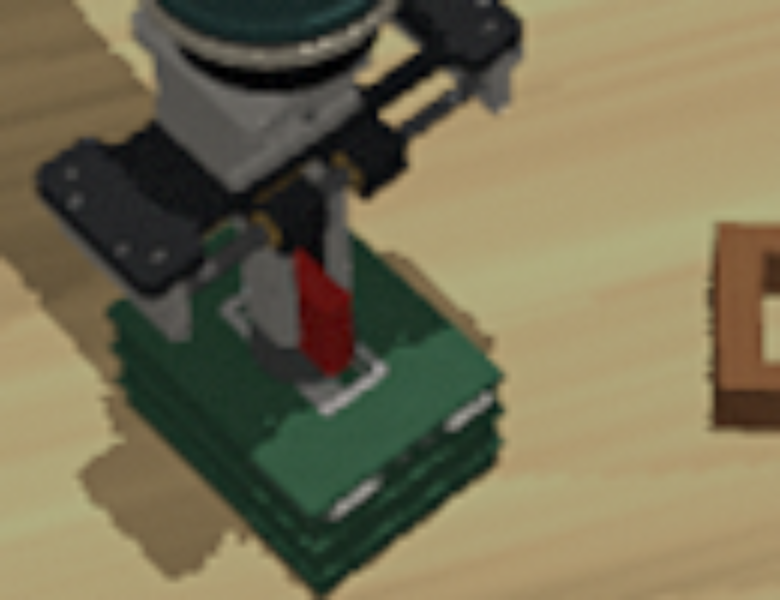

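The collar is at the lid or just above it. I'll press down gently until I feel contact.

{"name": "move_arm", "arguments": {"rows": [[[0, 0, 0.003], [0, 0, 0], -1], [[0, 0, 0.006], [0, 0, 0], -1], [[0, 0, 0.009], [0, 0, 0], -1], [[0, 0, 0.012], [0, 0, 0], -1], [[0, 0, 0.015], [0, 0, 0], -1], [[0, 0, 0.015], [0, 0, 0], -1], [[0, 0, 0.015], [0, 0, 0], -1], [[0, 0, 0.015], [0, 0, 0], -1], [[0, 0, 0.015], [0, 0, 0], -1], [[0, 0, 0.015], [0, 0, 0], -1]]}}

```text
t: 13.7
ee_pos: [0.5929, -0.0959, 0.0854]
ee_rot: [-3.141, 0.0, -2.736]
force: [-11.2, -0.5, 25.6]
opening: 0.15
```

There's 25 N of contact, so the collar is down. I'll ease off about 1 mm and turn.

{"name": "move_arm", "arguments": {"rows": [[[0, 0, -0.011], [0, 0, 0], -1], [[0, 0, -0.011], [0, 0, 0.1], -1], [[0, 0, -0.011], [0, 0, 0.22], -1], [[0, 0, -0.011], [0, 0, 0.34], -1], [[0, 0, -0.011], [0, 0, 0.46], -1], [[0, 0, -0.011], [0, 0, 0.58], -1], [[0, 0, -0.011], [0, 0, 0.7], -1], [[0, 0, -0.011], [0, 0, 0.82], -1], [[0, 0, -0.011], [0, 0, 0.92], -1], [[0, 0, -0.011], [0, 0, 1], -1]]}}

```text
t: 14.53
ee_pos: [0.5932, -0.0959, 0.0855]
ee_rot: [3.141, 0.001, 2.757]
force: [0.7, -0.1, 4.4]
opening: 0.149
```

{"name": "move_arm", "arguments": {"rows": [[[0, 0, 0], [0, 0, 0.1], -1], [[0, 0, 0], [0, 0, 0.22], -1], [[0, 0, 0], [0, 0, 0.34], -1], [[0, 0, 0], [0, 0, 0.46], -1], [[0, 0, 0], [0, 0, 0.58], -1], [[0, 0, 0], [0, 0, 0.7], -1], [[0, 0, 0], [0, 0, 0.82], -1], [[0, 0, 0], [0, 0, 0.92], -1], [[0, 0, 0], [0, 0, 1], -1], [[0, 0, 0], [0, 0, 1], -1]]}}

```text
t: 15.37
ee_pos: [0.5932, -0.0959, 0.0855]
ee_rot: [3.141, 0.001, 1.973]
force: [0.5, -0.5, 4.8]
opening: 0.145
```

```bash
python3 - <<'E'
from plant import r
from h import *
s=r.get_state()
print(s["t"],s["ee_pos"],np.degrees(s["ee_rot"]),s["force"],s["moment"],s["opening"]*94)
d=r.capture("scene");cv2.imwrite(f"pics/scene9.png",cv2.resize(d["color"][170:270,240:370,::-1],None,fx=6,fy=6))
d=r.capture("wrist");cv2.imwrite("pics/w9.png",d["color"][:,:,::-1])
E
```

```text
15.3667 [ 0.5932 -0.0959  0.0855] [179.9592   0.038  113.0563] [ 0.509  -0.4547  4.8104] [-0.0394 -0.0811 -0.0289] 13.67199599132499
```

View pics/scene9.png

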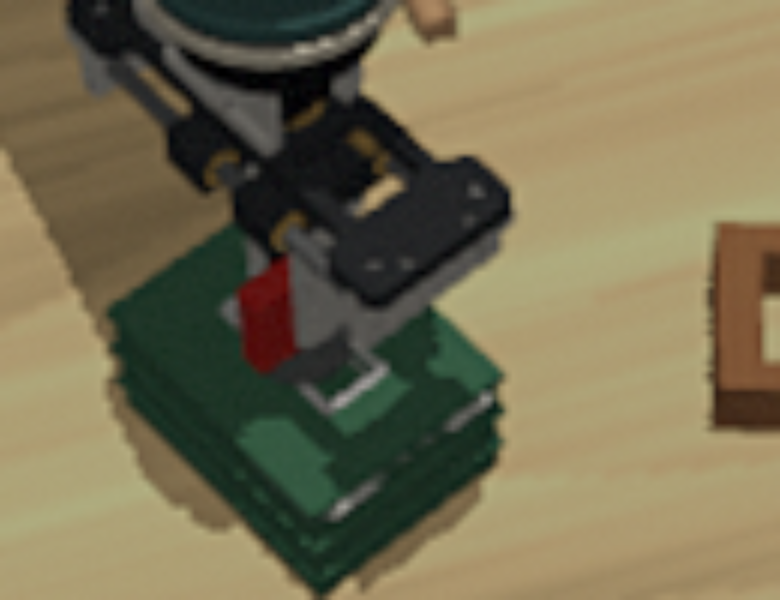

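View pics/w9.png

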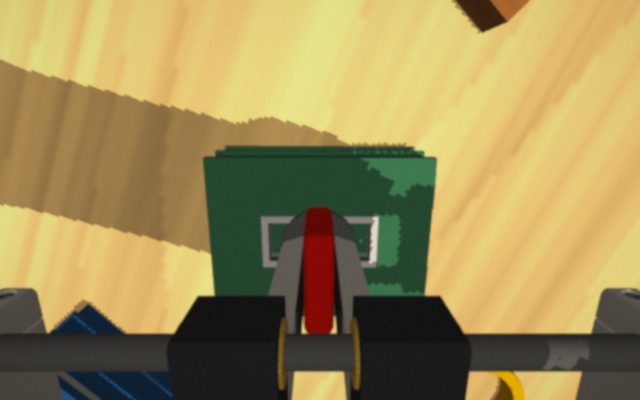

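The handle is now square across the slot. Next I'll open partway and retreat straight up.

{"name": "move_arm", "arguments": {"rows": [[[0, 0, 0], [0, 0, 0], -0.5], [[0, 0, 0], [0, 0, 0], -0.3], [[0, 0, 0], [0, 0, 0], 0], [[0, 0, 0], [0, 0, 0], 0], [[0, 0, 0], [0, 0, 0], 0], [[0, 0, 0], [0, 0, 0], 0], [[0, 0, 0], [0, 0, 0], 0], [[0, 0, 0], [0, 0, 0], 0], [[0, 0, 0], [0, 0, 0], 0], [[0, 0, 0], [0, 0, 0], 0]]}}

```text
t: 16.3
ee_pos: [0.5928, -0.0959, 0.085]
ee_rot: [-3.142, -0.0, 1.976]
force: [0.0, 0.1, 0.1]
opening: 0.5
```

{"name": "move_arm", "arguments": {"rows": [[[0, 0, -0.1], [0, 0, 0], 0], [[0, 0, -0.2], [0, 0, 0], 0], [[0, 0, -0.35], [0, 0, 0], 0], [[0, 0, -0.5], [0, 0, 0], 0], [[0, 0, -0.7], [0, 0, 0], 0], [[0, 0, -0.9], [0, 0, 0], 0], [[0, 0, -1], [0, 0, 0], 0], [[0, 0, -1], [0, 0, 0], 0], [[0, 0, -1], [0, 0, 0], 0], [[0, 0, -1], [0, 0, 0], 0]]}}

```text
t: 17.13
ee_pos: [0.5923, -0.096, 0.1843]
ee_rot: [-3.141, -0.001, 1.976]
force: [0.3, -0.4, -1.2]
opening: 0.499
```

{"name": "move_arm", "arguments": {"rows": [[[-0.3, 0, -0.5], [0, 0, 0], 0], [[-0.6, 0, -0.5], [0, 0, 0], 0], [[-0.9, 0, -0.5], [0, 0, 0], 0], [[-1, 0, -0.5], [0, 0, 0], 0], [[-1, 0, -0.5], [0, 0, 0], 0], [[-1, 0, -0.5], [0, 0, 0], 0], [[-1, 0, -0.5], [0, 0, 0], 0], [[-1, 0, -0.5], [0, 0, 0], 0], [[-1, 0, -0.5], [0, 0, 0], 0], [[-1, 0, -0.5], [0, 0, 0], 0]]}}

```text
t: 17.97
ee_pos: [0.6321, -0.1871, 0.2351]
ee_rot: [-3.142, -0.0, 1.977]
force: [0.5, -0.1, -0.6]
opening: 0.498
```

```bash
python3 - <<'E'
from plant import r
from h import *
s=r.get_state()
print(s["t"],s["ee_pos"],np.degrees(s["ee_rot"]),s["force"])
d=r.capture("scene");cv2.imwrite(f"pics/sceneA.png",cv2.resize(d["color"][120:270,230:440,::-1],None,fx=3.8,fy=3.8))
d=r.capture("wrist");cv2.imwrite("pics/wA.png",d["color"][:,:,::-1]);E=pose(s)@d["mount"]
a=np.radians(113.15);u=np.array([np.cos(a),np.sin(a),0]);v=np.array([-u[1],u[0],0])
print(proj(d,E,[np.array([.593,-.096,.123])+i*u+j*v for i,j in[(.025,.007),(.025,-.007),(-.025,-.007),(-.025,.007)]]))
E
```

```text
17.9667 [ 0.6321 -0.1871  0.2351] [-179.9998   -0.002   113.2837] [ 0.5    -0.0688 -0.5795]
[[310.321   40.6685]
 [328.7397  40.705 ]
 [328.1385 108.7712]
 [310.6044 108.7377]]
```

View pics/sceneA.png

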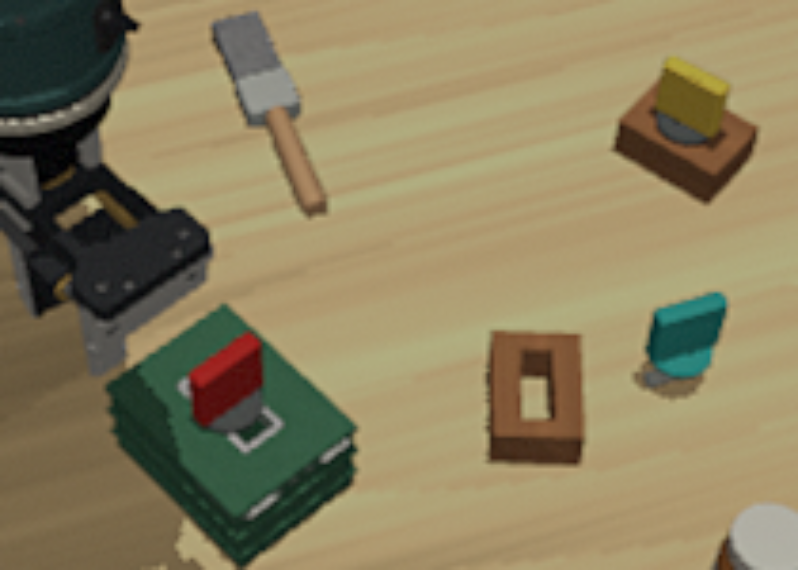

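View pics/wA.png

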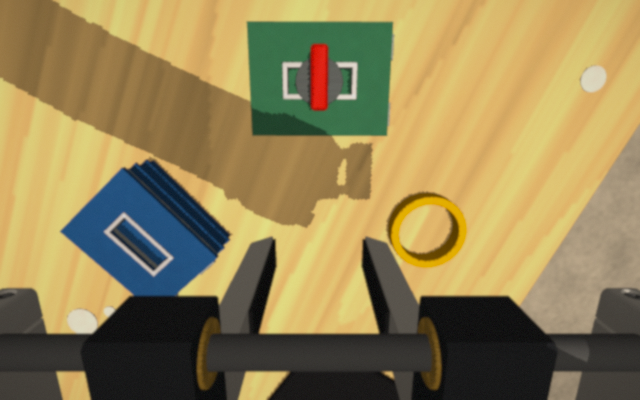

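The handle appears at columns 310–328 and rows 43–110, where predicted. It's upright and square across the slot, with the collar flat on the lid and the gripper clear.

```bash
python3 -c "
from plant import r
print(r.hand_in())"
```

```text
the job is handed in; nothing more can be done
None
```

The green box is locked with the red toggle, and I handed the job in at about 18 s of the 45 s allowed. I lifted the toggle out of its stand and passed its bar through the slot until the collar met the lid, shown by about 25 N of contact. Then I eased off to about 5 N, turned it 90°, let go and backed clear.

- **Result:** the last wrist and scene pictures show the handle upright and square across the slot. The handle is within about 2 px of where I predicted it, and the collar looks flat on the lid. The bar itself is hidden under the lid, so I judged its angle from the handle.
- **Look-alikes:** in the last pictures the yellow toggle is still in its stand. The turquoise toggle and the blue box were never touched.
- **Disagreements:** the top and wrist cameras differed by about 2 mm on the slot's position and by 2–2.5 mm on the toggle's. That is well inside the slot's clearance. The recogniser found no blue box in either picture, but it was plain to see. No checks failed.

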